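# Drive the wedge into the gluing clamp

## Robot

A 6-joint arm with a two-finger parallel gripper is mounted at the origin on a cart in front of the work surface, level with it; the furniture and walls round the work are solid. World frame = base frame: x ahead of the robot, y to its left, z up, the work surface at z = 0. Lengths are in mm, angles in rad, forces in N, time in s.
With the tool pointing down it reaches from about 350 to 850 mm from the base axis. Payload 8.1 kg.
Tool frame: the origin (TCP) lies on the centre line of the jaws, within the pads' length; the fingertips stand 11 mm ahead of it and the grasp point (between the pads) lies 8 mm behind it; z points along the fingers, y is the line along which they close (so a half turn about z gives the same grasp; the last joint's range is limited). The gripper opens to 93 mm and grips with 3 to 60 N. Pads are 15 mm wide; open, the fingers measure 128 mm over their backs; the gripper's body (75 mm by 188 mm) begins 65 mm behind the grasp point.
Start: joints at [1.211, 0.13, 1.488, -0, 1.523, -0.085], TCP at [162.791, 577.498, 206.935] pointing down, gripper open.
Joint ranges: [-2.96, 2.96], [-0.89, 2.26], [0.02, 2.5], [-1.34, 4.48], [0, 2.73], [-2.66, 2.66]. Speed limits (rad/s): [2.39, 2.39, 2.79, 3.14, 3.14, 3.14].

## Interface

Orientations are given as a unit quaternion [w, x, y, z].
In Python, from cell import * gives the robot as it stands.
- The arm moves only by the shell command python3 -m inch 'ROWS' [FORCE]. ROWS is a JSON object of lists of equal length, an entry for each row: "hand": the opening, from -1 (shut) to 1 (fully open), so that 0 is half open; "xyz": the shift along the tool's x, y, z in m, a list of three; "rotation": the turn, a rotation vector about the tool's x, y, z in rad, a list of three. A call has 1 to 10 rows; each row is the pose to reach, as a shift and turn from the pose commanded when the call began, along the tool's axes at that moment; what a row does not reach only later rows make up. A row lasts 1/12 s, in which the tool goes at most 41.7 mm and 7.16 degrees, less where a joint would pass 70% of its speed; a pose out of reach is approached as far as the arm can. A call with a gripper value outside its range is refused whole. The fingers move at their own pace and stop on an object; FORCE is the grip in N (left out, the last holds). Time passes only in rows, so rows that repeat a pose let the fingers close. It gives the time, the measured TCP pose, the force, the opening and the grip force at its end, in the units of the state.
- get_state(): the state, without advancing time (a new reading comes with each control period).
- capture(name): name is "scene" or "side" or "wrist"; returns a dict with "img" (480x640x3 uint8, red, green, blue), "vertical_fov" (degrees; the focal length in pixels is half the picture's height over the tangent of half this angle, whatever the lens; pixels are square), "cx", "cy" (the principal point, pixels), "cam_to_world" (4x4, takes a point from camera to world coordinates). Camera axes: x right, y down, z forward; pixel columns grow to the right and rows downward; lengths in mm; the calibration is good to about 2 mm. A picture is of the moment at which its call begins. There is no depth.
- job_done(): hands the job in; it is judged then, once.
Trained networks look in a picture, given as the dict that the camera call returned (one of the last four; its "shot" number tells which), for a name from the list of things; names that differ only in an ending like _2 or _b are one class to them, and where a whole thing is asked for, a point or a joint stands for the part that bears it (a point fixed in the world has none). Each returns a list of dicts, best first, with "p" (0 to 1); they miss things now and then, are a little off and sometimes report something else, mostly with a low value. They report only what shows in the picture. A call takes as long as a camera call. They do not tell look-alikes from the thing itself.
- regions_of(name, picture): "mask" (480x640 bool, what is visible of it) and "rect" ([left, top, right, bottom] in pixels, round what is visible of it).
The state is a dict: "clock": time; "qpos": joint angles; "joint_vel": joint speeds; "joint_torque": joint torques, N m; "tcp_pos": TCP position; "orientation": TCP orientation; "wrist_force": force on the tool from outside, world axes, zero at the start; "torque": the same for the moment, N m; "gripper_width": opening from 0.0 (shut) to 1.0 (fully open); "finger_force": force on a finger pad.
Only numpy, scipy, OpenCV 4.12 (cv2) and the standard library are available. Lean on these libraries where they do the work, as an engineer would, in place of code of your own. Each camera call takes 0.05 s, during which the arm holds its last target. There are 200 camera calls.

## Task

A wooden gift box has been glued and stands in the wedge clamp on the table. Take the tapered wooden wedge (not the straight offcut of the same size), lay it on the clamp's board with its thin end in the slot between the fixed fence and the sliding jaw, and tap its thick end until it stops moving forward and the jaw is tight against the box. Leave the wedge lying there.

Things in the scene. Friction and masses are not known exactly. Their poses are not given: they have to be found in the camera images.
- wedge_mid (a point): Centre of the loose, slippery waxed wedge (about 90 g), half-way up and along. It lies flat: 120 mm long, 36 mm high, 22 mm thick here (grip here). x runs level from the butt (x = -60 mm) to the thin tip (+60), along its straight side (y = -11 mm); the other side slopes from y = +23 at the butt (34 mm thick) to y = -1 at the tip (10 mm thick). z up. Home, 18 mm above the board.
- slot_mouth (a point): Mid-mouth of the slot, on top of the clamp's 12 mm board (fixed; begins 120 mm before the mouth). x level into the slot, y to jaw and box, z up. Fence: straight, at y = -11 mm. Jaw: sloping, at y = 11 when back. Slot 100 mm long, cheeks 40 mm high, rounded 12 mm at the mouth; jaw back, 22 mm wide, narrowing to 2. Home, the wedge's centre is at x = 50, y = 0, its butt 10 mm outside.
- jaw (a joint): Slide of the clamp's jaw (the sloping cheek at +y of the slot), in m: 0 fully back, 0.010 tight against the gift box. No spring: it stays where it is pushed. Once its tip is about 60 mm deep the wedge, its straight side along the fence, drives the jaw aside (about 3 to 9 N of push on the butt) until it stops dead, and stays by friction.
- offcut: Straight wooden offcut, 120 x 34 x 36 mm, loose on the table; not for this job. Origin at the centre of its underside, x along its length, z up.
Not all that is in view belongs to the job. Leave any red look-alike of the part that bears wedge_mid alone.

How it is judged:
By the outcome, as a careful person would: the job done as asked, in the order asked, and still so for the second after the job is handed in, with the robot touching nothing.
It also fails if it takes over 72 s, if anything falls off the work surface, if the arm or the gripper's body presses on something with over 40 N, if the wrist force passes 120 N, or if a joint passes its speed limit or range.

## Working session

There is one attempt and no reset: what is moved stays moved. The work goes in short steps, Python scripts to look and compute and a shell command to move; the robot and the scene stay as the last step left them, time stands still between calls to the robot, and variables do not carry over. Pictures are saved under pics/ and viewed, at most 10 in all, crops included, and the job is handed in when it is done.

```bash
mkdir -p pics; ls; cat > h.py <<'E'
from cell import *
import numpy as np, cv2
def ray(c,u,v):
    f=240/np.tan(np.radians(c["vertical_fov"])/2);M=np.array(c["cam_to_world"])
    d=M[:3,:3]@np.array([(u-c["cx"])/f,(v-c["cy"])/f,1]);return M[:3,3],d
def onz(c,u,v,z):
    o,d=ray(c,u,v);return o+d*(z-o[2])/d[2]
def proj(c,p):
    f=240/np.tan(np.radians(c["vertical_fov"])/2);M=np.array(c["cam_to_world"])
    q=M[:3,:3].T@(np.array(p,float)-M[:3,3]);return q[0]/q[2]*f+c["cx"],q[1]/q[2]*f+c["cy"]
def save(c,n):cv2.imwrite(n,c["img"][:,:,::-1])
E
python3 - <<'E'
from h import *
for n in("scene","side"):
    c=capture(n);save(c,f"pics/{n}0.png");print(n,np.round(c["cam_to_world"],2).tolist(),c["vertical_fov"],c["cx"],c["cy"])
    for k in("wedge_mid","offcut","jaw"):
        for r in regions_of(k,c):
            m=r["mask"].astype(np.uint8);p=cv2.minAreaRect(np.argwhere(m)[:,::-1].astype(np.float32))
            print(k,round(r["p"],2),r["rect"],np.round(cv2.boxPoints(p)).tolist())
            u,v=np.argwhere(m).mean(0)[::-1];print('  centre',u,v,onz(c,u,v,20),c["img"][r["mask"]].mean(0))
E
```

```text
pics
scene [[0.61, -0.43, 0.67, -397.28], [-0.79, -0.32, 0.51, -835.51], [-0.0, -0.84, -0.54, 773.41], [0.0, 0.0, 0.0, 1.0]] 42.52489278247124 312.9456416236648 240.80925264774757
wedge_mid 0.78 [358.6, 259.2, 396.8, 307.5] [[355.0, 295.0], [392.0, 259.0], [406.0, 274.0], [370.0, 310.0]]
  centre 378.59123222748815 285.15402843601896 [ 487.52527019 -325.27612513   20.        ] [141.31279621 119.06042654  91.11255924]
wedge_mid 0.78 [389.6, 305.7, 407.2, 366.3] [[387.0, 362.0], [392.0, 306.0], [411.0, 308.0], [406.0, 364.0]]
  centre 399.03936039360394 339.8179581795818 [ 369.11371664 -443.58862301   20.        ] [141.62238622  68.10578106  63.26076261]
wedge_mid 0.7 [258.5, 183.8, 299.1, 210.0] [[255.0, 197.0], [295.0, 177.0], [303.0, 195.0], [263.0, 215.0]]
  centre 275.8561525129983 196.11958405545928 [652.94507556  89.25282048  20.        ] [117.74523397  85.89254766  57.70017331]
offcut 0.68 [294.5, 243.9, 345.3, 287.3] [[292.0, 268.0], [339.0, 240.0], [351.0, 260.0], [303.0, 288.0]]
  centre 321.00181323662736 264.3173164097915 [ 476.54310643 -186.83213123   20.        ] [141.38
[... 1153 characters left out ...]
id 0.84 [356.9, 168.4, 406.5, 194.0] [[355.0, 175.0], [406.0, 168.0], [409.0, 189.0], [358.0, 196.0]]
  centre 382.6409185803758 182.62734864300626 [ 381.87826985 -442.19214031   20.        ] [126.40814196  33.32359081  30.98121086]
offcut 0.67 [300.1, 222.4, 362.6, 253.0] [[298.0, 245.0], [301.0, 222.0], [364.0, 232.0], [360.0, 255.0]]
  centre 330.78242677824267 238.54532775453276 [ 480.34032135 -189.11547472   20.        ] [147.46722455 113.88912134  74.45048815]
jaw 0.57 [190.9, 283.6, 252.9, 329.0] [[190.0, 302.0], [200.0, 279.0], [260.0, 305.0], [250.0, 328.0]]
  centre 223.729055258467 301.94741532976826 [643.57526285  27.08276279  20.        ] [104.69964349  65.98573975  36.39572193]
```

View pics/scene0.png

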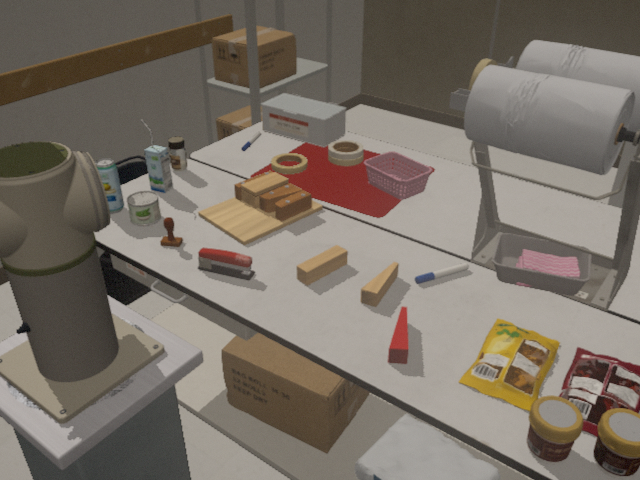

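View pics/side0.png

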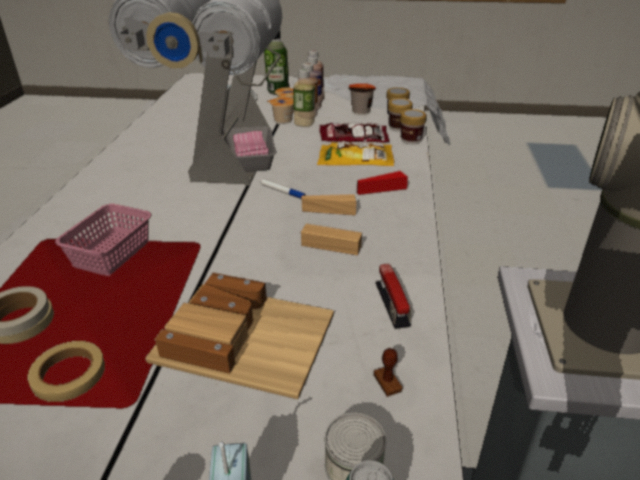

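Scene view: the natural-wood block at (379,285) tapers, the straight one at (321,264) is the offcut, and the red one at (399,340) is the look-alike. The clamp is at about (260,205). In the side view the same things are at (329,204), (331,238), (382,183) and (240,330). I take (379,285) as the wedge and will confirm it in an enlarged crop.

```bash
python3 - <<'E'
import cv2
a=cv2.imread("pics/scene0.png")[170:320,195:415];b=cv2.imread("pics/side0.png")[185:400,140:410]
cv2.imwrite("pics/c1.png",cv2.resize(a,None,fx=3.6,fy=3.6,interpolation=cv2.INTER_CUBIC))
cv2.imwrite("pics/c2.png",cv2.resize(b,None,fx=2.75,fy=2.75,interpolation=cv2.INTER_CUBIC))
E
```

```text
(no output)
```

View pics/c1.png

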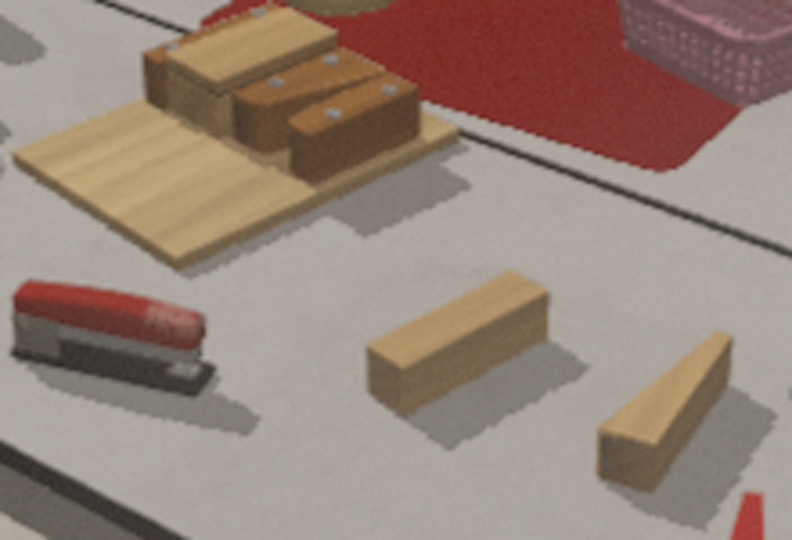

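View pics/c2.png

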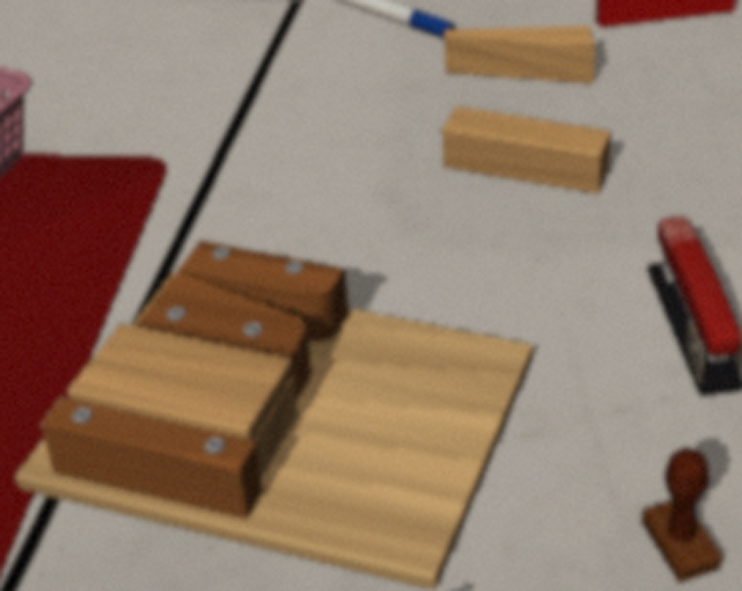

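The crops confirm it: the block at scene (379,285) tapers from a thick near end to a thin far tip. The one at (321,264) is straight, so it is the offcut. The clamp's slot opens toward the robot, with the fence on the -y side and the jaw and box at +y.

```bash
python3 - <<'E'
from h import *
s=capture("scene");d=capture("side")
A=lambda x,y:(195+x/3.6,170+y/3.6)
B=lambda x,y:(140+x/2.75,185+y/2.75)
for n,c,F,pts,z in(("board",s,A,[(13,155),(178,262),(458,130)],12),("board",d,B,[(535,346),(437,580),(18,475)],12),
 ("fence top",s,A,[(290,122),(316,145),(419,88),(385,72)],52),("fence top",d,B,[(200,241),(345,270),(328,300),(180,272)],52),
 ("jaw top mouth/far",d,B,[(305,322),(185,275)],52),
 ("wedge top: buttL,buttR,tip,tipL",s,A,[(600,430),(655,445),(732,338),(720,331)],36),("wedge top",d,B,[(445,33),(597,40),(592,28)],36),
 ("offcut",s,A,[(367,347),(402,367),(549,292),(512,271)],36)):
    print(n,[np.round(onz(c,*F(*p),z)[:2]).tolist() for p in pts])
print(get_state()["orientation"],get_state()["tcp_pos"])
E
```

```text
board [[482.0, 195.0], [450.0, 11.0], [694.0, -28.0]]
board [[452.0, 19.0], [485.0, 205.0], [730.0, 160.0]]
fence top [[578.0, 25.0], [565.0, -8.0], [668.0, -14.0], [672.0, 19.0]]
fence top [[671.0, -11.0], [572.0, 7.0], [577.0, 37.0], [674.0, 21.0]]
jaw top mouth/far [[586.0, 58.0], [670.0, 23.0]]
wedge top: buttL,buttR,tip,tipL [[437.0, -317.0], [443.0, -348.0], [557.0, -329.0], [559.0, -320.0]]
wedge top [[560.0, -323.0], [436.0, -326.0], [442.0, -345.0]]
offcut [[422.0, -165.0], [418.0, -194.0], [533.0, -216.0], [538.0, -185.0]]
[-5.82574337e-06  1.36971740e-01  9.90574955e-01 -3.78838746e-05] [162.80409654 577.47436935 206.90206022]
```

```bash
python3 -m inch '{"hand":[1,1,1,1,1,1,1,1,1,1],"xyz":[[-0.242,-0.2,-0.0615],[-0.242,-0.2,-0.0615],[-0.242,-0.2,-0.0615],[-0.242,-0.2,-0.0615],[-0.242,-0.2,-0.0615],[-0.242,-0.2,-0.0615],[-0.242,-0.2,-0.0615],[-0.242,-0.2,-0.0615],[-0.242,-0.2,-0.0615],[-0.242,-0.2,-0.0615]],"rotation":[[0,0,-0.1],[0,0,-0.1],[0,0,-0.1],[0,0,-0.1],[0,0,-0.1],[0,0,-0.1],[0,0,-0.1],[0,0,-0.1],[0,0,-0.1],[0,0,-0.1]]}' 20
```

```text
clock: 1.33
tcp_pos: [342.6, 318.4, 269.2]
orientation: [0.001, 0.089, 0.996, 0.001]
wrist_force: [0.2, 0.6, 0.5]
gripper_width: 0.994
finger_force: 0.0
```

```bash
python3 -m inch '{"hand":[1,1,1,1,1,1,1,1,1,1],"xyz":[[-0.22,-0.223,-0.061],[-0.22,-0.223,-0.061],[-0.22,-0.223,-0.061],[-0.22,-0.223,-0.061],[-0.22,-0.223,-0.061],[-0.22,-0.223,-0.061],[-0.22,-0.223,-0.061],[-0.22,-0.223,-0.061],[-0.22,-0.223,-0.061],[-0.22,-0.223,-0.061]],"rotation":[[0,0,0],[0,0,0],[0,0,0],[0,0,0],[0,0,0],[0,0,0],[0,0,0],[0,0,0],[0,0,0],[0,0,0]]}'
python3 - <<'E'
from h import *
c=capture("wrist");save(c,"pics/w1.png");print(np.round(c["cam_to_world"],2).tolist(),c["vertical_fov"])
import pickle;pickle.dump(c,open("w1.pkl","wb"))
E
```

```text
clock: 2.17
tcp_pos: [519.8, 61.5, 328.9]
orientation: [-0.001, 0.088, 0.996, 0.0]
wrist_force: [0.6, 0.8, -0.5]
gripper_width: 1.001
finger_force: 0.0
[[0.18, 0.95, 0.27, 442.68], [0.98, -0.17, -0.05, 75.9], [-0.0, 0.28, -0.96, 507.74], [0.0, 0.0, 0.0, 1.0]] 66.61537308772238
```

View pics/w1.png

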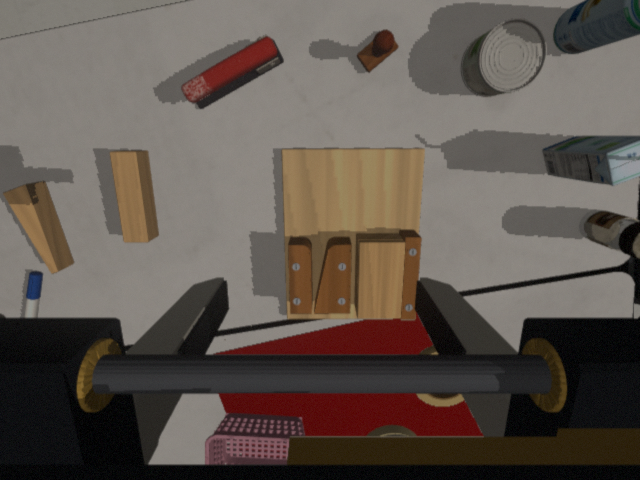

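The wrist view shows the clamp squarely. The board's near edge runs from (283,149) to (422,149), the fence's inner edge is at about u=312, and the mouth is at v≈237.

```bash
python3 - <<'E'
from h import *
import pickle
c=pickle.load(open("w1.pkl","rb"));im=c["img"]
cv2.imwrite("pics/c3.png",cv2.resize(im[140:330,270:440],None,fx=3.1,fy=3.1,interpolation=cv2.INTER_CUBIC)[:,:,::-1])
for z,pts in((12,[(283,149),(422.5,149),(285,315)]),(52,[(289,237),(311,237),(313,319),(288,319),(330,237),(351,237)])):
    print(z,[np.round(onz(c,*p,z)[:2],1).tolist() for p in pts])
for r in regions_of("wedge_mid",c)+regions_of("offcut",c):print(r["p"],r["rect"])
E
```

```text
12 [[454.5, 22.1], [487.1, 203.3], [692.9, -24.8]]
52 [[563.7, 11.3], [568.8, 39.4], [685.6, 20.3], [679.5, -13.9], [573.1, 63.7], [577.9, 90.5]]
0.86 [4.9, 179.9, 75.4, 273.7]
0.96 [108.9, 149.8, 158.7, 238.8]
```

View pics/c3.png

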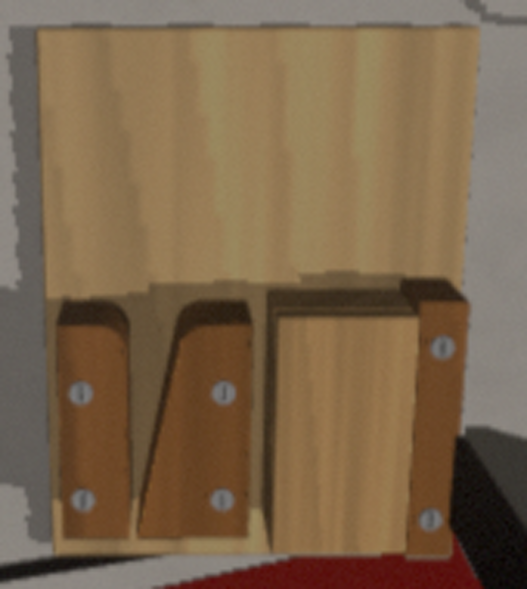

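```bash
python3 - <<'E'
from h import *
import pickle
c=pickle.load(open("w1.pkl","rb"));P=lambda x,y,z:onz(c,270+x/3.1,140+y/3.1,z)[:2]
for n,q in dict(fence_in=[(129,350),(131,538)],fence_out=[(57,325),(63,538)],fence_front=[(60,321),(125,321)],jaw_in=[(176,340),(138,535)]).items():
    a=[P(*p,52) for p in q];d=a[1]-a[0];print(n,np.round(a,1).tolist(),np.hypot(*d),np.degrees(np.arctan2(d[1],d[0])))
b=[P(37,27,12),P(480,27,12),P(53,553,12)];print(np.round(b,1).tolist(),np.degrees(np.arctan2(*(b[1]-b[0])[::-1])),np.degrees(np.arctan2(*(b[2]-b[0])[::-1])),np.hypot(*(b[2]-b[0])))
h=np.radians(-10.2);X=np.array([np.cos(h),np.sin(h)]);Y=np.array([-X[1],X[0]])
for p in[P(129,350,52),P(131,538,52),P(176,340,52),P(138,535,52),P(90,321,52),b[0],b[1],b[2]]:print(np.round([p@X,p@Y],1))
E
```

```text
fence_in [[590.3, 36.2], [677.2, 20.8]] 88.2615116935688 -10.029165540059555
fence_out [[574.0, 8.4], [671.8, -9.0]] 99.35949388745085 -10.077013315251111
fence_front [[572.5, 10.0], [577.3, 36.9]] 27.357075078178973 79.82377966639245
jaw_in [[589.4, 56.6], [676.3, 24.1]] 92.72744134016695 -20.46171096572152
[[453.9, 20.8], [487.3, 206.4], [699.0, -22.9]] 79.81766303333102 -10.107474135942311 248.95931976017192
[574.5 140.1]
[662.8 140.4]
[570.1 160. ]
[661.3 143.5]
[561.7 123.8]
[443.1 100.9]
[443.  289.4]
[692.  101.3]
```

```bash
python3 -m inch '{"hand":[1,1,1,1,1,1,1,1,1,1],"xyz":[[-0.008,-0.391,0.078],[-0.008,-0.391,0.078],[-0.008,-0.391,0.078],[-0.008,-0.391,0.078],[-0.008,-0.391,0.078],[-0.008,-0.391,0.078],[-0.008,-0.391,0.078],[-0.008,-0.391,0.078],[-0.008,-0.391,0.078],[-0.008,-0.391,0.078]],"rotation":[[0,0,-0.264],[0,0,-0.264],[0,0,-0.264],[0,0,-0.264],[0,0,-0.264],[0,0,-0.264],[0,0,-0.264],[0,0,-0.264],[0,0,-0.264],[0,0,-0.264]]}'
python3 - <<'E'
from h import *
c=capture("wrist");save(c,"pics/w2.png")
rs=regions_of("wedge_mid",c)
import pickle;pickle.dump(c,open("w2.pkl","wb"))
for r in rs:
    m=r["mask"].astype(np.uint8)
    cn=max(cv2.findContours(m,0,1)[0],key=cv2.contourArea);ap=cv2.approxPolyDP(cn,4,True)[:,0]
    print(r["p"],r["rect"],c["img"][r["mask"]].mean(0),ap.tolist())
print(get_state()["tcp_pos"])
x0,y0,x1,y1=[int(v) for v in rs[0]["rect"]]
cv2.imwrite("pics/c4.png",cv2.resize(c["img"][max(0,y0-20):y1+20,max(0,x0-40):x1+40],None,fx=3,fy=3,interpolation=cv2.INTER_CUBIC)[:,:,::-1]);print(max(0,x0-40),max(0,y0-20),x1-x0+80,y1-y0+40)
E
```

```text
clock: 3.15
tcp_pos: [458.7, -325.9, 250.6]
orientation: [-0.0, -0.045, 0.999, -0.0]
wrist_force: [0.7, -0.3, 0.5]
gripper_width: 0.999
finger_force: 0.0
0.89 [185.5, 63.2, 255.8, 185.8] [114.57957317  29.92743902  27.87804878] [[210, 63], [185, 80], [235, 173], [246, 183], [254, 173], [221, 70]]
0.85 [305.6, 185.7, 334.8, 292.8] [134.10878661 106.24825662  72.53277545] [[334, 186], [308, 187], [305, 192], [315, 292], [323, 289]]
[ 457.65187089 -327.04477377  249.24221598]
145 43 150 162
```

View pics/c4.png

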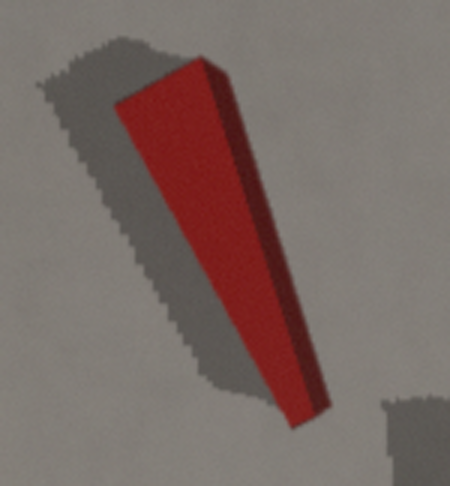

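That crop is the red look-alike at (220,123), which I'll leave alone. The natural wedge is at (305–335, 186–293).

```bash
python3 - <<'E'
from h import *
import pickle
c=pickle.load(open("w2.pkl","rb"))
cv2.imwrite("pics/c5.png",cv2.resize(c["img"][175:305,280:360],None,fx=4.5,fy=4.5,interpolation=cv2.INTER_CUBIC)[:,:,::-1])
E
```

```text
(no output)
```

View pics/c5.png

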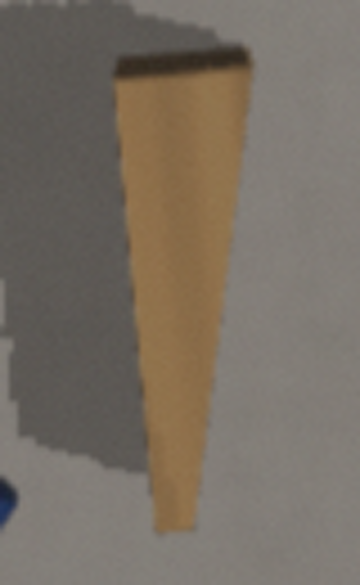

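The crop shows the wedge's top face, with the butt at (118,77)–(250,66) and the tip at (156,532)–(195,531).

```bash
python3 - <<'E'
from h import *
import pickle
c=pickle.load(open("w2.pkl","rb"))
a,b,t,s=[onz(c,280+x/4.5,175+y/4.5,36)[:2] for x,y in[(118,77),(250,66),(195,531),(156,532)]]
ang=lambda d:np.degrees(np.arctan2(d[1],d[0]))
print(np.round([a,b,t,s],1).tolist(),"right edge",ang(s-a),"left edge",ang(t-b),"butt",ang(b-a)-90,"tip",ang(t-s)-90,[np.hypot(*d) for d in(s-a,b-a,t-s)])
h=np.radians((ang(s-a)+ang(t-b)+11.3+ang(b-a)-90)/3);X=np.array([np.cos(h),np.sin(h)]);Y=np.array([-X[1],X[0]])
# fit of centre
loc=[(-60,-11),(-60,23),(60,-1),(60,-11)];ctr=np.mean([q-l[0]*X-l[1]*Y for q,l in zip([a,b,t,s],loc)],0);print(np.degrees(h),ctr)
st=get_state();print(st["tcp_pos"],st["orientation"])
from scipy.spatial.transform import Rotation as R
q=st["orientation"];Rm=R.from_quat([q[1],q[2],q[3],q[0]]).as_matrix();print(Rm.T@(np.append(ctr-6*X,0)-np.array(st["tcp_pos"])),ang(Rm[:2,0]))
E
```

```text
[[444.2, -343.0], [438.7, -311.7], [560.9, -313.9], [562.1, -324.0]] right edge 9.186079508504676 left edge -1.0251996315027703 butt 9.87829798923687 tip 6.7099041938497805 [np.float64(119.435820232439), np.float64(31.82292191358439), np.float64(10.16754215893703)]
9.779725955412923 [ 501.47700781 -323.1224308 ]
[ 457.65187089 -327.04477377  249.24221598] [-1.35900699e-03 -4.33758899e-02  9.99057779e-01  4.88477093e-04]
[-38.68739284  -0.66621394 249.13911198] -175.02784022639244
```

```bash
python3 -m inch '{"hand":[1,1,1,1,1,1,1,1,1,1],"xyz":[[-0.039,0,0.1],[-0.039,0,0.1],[-0.039,0,0.2],[-0.039,0,0.2],[-0.039,0,0.2],[-0.039,0,0.2],[-0.039,0,0.225],[-0.039,0,0.234],[-0.039,0,0.234],[-0.039,0,0.234]],"rotation":[[0,0,0],[0,0,0],[0,0,0],[0,0,0],[0,0,0],[0,0,0],[0,0,0],[0,0,0],[0,0,0],[0,0,0]]}' 20; python3 -c "
from h import *
print(get_state()['tcp_pos'],get_state()['orientation'])"
```

```text
clock: 4.08
tcp_pos: [498.8, -321.2, 19.2]
orientation: [0.0, -0.045, 0.999, -0.0]
wrist_force: [-0.6, -0.6, 0.5]
gripper_width: 0.999
finger_force: 0.0
[ 498.77085264 -321.18804101   19.16902205] [ 3.64721766e-04 -4.50017007e-02  9.98986810e-01 -2.58547497e-04]
```

```bash
python3 -m inch '{"hand":[1,1,-0.3,-0.7,-0.7,-0.7,-0.7,-0.7,-0.7,-0.7],"xyz":[[0.003,-0.003,0],[0.003,-0.003,0],[0.003,-0.003,0],[0.003,-0.003,0],[0.003,-0.003,0],[0.003,-0.003,0],[0.003,-0.003,0],[0.003,-0.003,0],[0.003,-0.003,0],[0.003,-0.003,0]],"rotation":[[0,0,0],[0,0,0],[0,0,0],[0,0,0],[0,0,0],[0,0,0],[0,0,0],[0,0,0],[0,0,0],[0,0,0]]}' 20
```

```text
clock: 4.92
tcp_pos: [495.3, -324.7, 17.3]
orientation: [-0.0, -0.045, 0.999, 0.0]
wrist_force: [0.0, 0.2, 0.3]
gripper_width: 0.474
finger_force: 0.0
```

```bash
python3 -m inch '{"hand":[-0.8,-0.8,-0.8,-0.8,-0.8,-0.8,-0.8,-0.8],"xyz":[[0,0,0.002],[0,0,0.002],[0,0,0.002],[0,0,0.002],[0,0,0.002],[0,0,0.002],[0,0,0.002],[0,0,0.002]],"rotation":[[0,0,0],[0,0,0],[0,0,0],[0,0,0],[0,0,0],[0,0,0],[0,0,0],[0,0,0]]}' 20
```

```text
clock: 5.58
tcp_pos: [495.3, -324.7, 15.4]
orientation: [0.0, -0.045, 0.999, 0.0]
wrist_force: [-0.8, 0.3, -0.5]
gripper_width: 0.256
finger_force: 19.9
```

```bash
python3 -m inch '{"hand":[-0.8,-0.8,-0.8,-0.8,-0.8,-0.8,-0.8,-0.8,-0.8,-0.8],"xyz":[[0,0,-0.01],[0,0,-0.03],[0,0,-0.055],[0,0,-0.08],[-0.001,0.01,-0.1],[-0.002,0.03,-0.1],[-0.004,0.055,-0.1],[-0.006,0.082,-0.1],[-0.008,0.11,-0.1],[-0.01,0.138,-0.1]],"rotation":[[0,0,0],[0,0,0],[0,0,0],[0,0,0],[0,0,0],[0,0,0],[0,0,0],[0,0,0],[0,0,0],[0,0,0]]}' 20
python3 -m inch '{"hand":[-0.8,-0.8,-0.8,-0.8,-0.8,-0.8,-0.8,-0.8,-0.8,-0.8],"xyz":[[-0.002,0.028,0],[-0.004,0.056,0],[-0.006,0.084,0],[-0.008,0.112,0],[-0.01,0.14,0],[-0.012,0.168,0],[-0.014,0.196,0],[-0.016,0.222,0],[-0.018,0.244,0],[-0.018,0.254,0]],"rotation":[[0,0,0],[0,0,0.05],[0,0,0.1],[0,0,0.15],[0,0,0.2],[0,0,0.25],[0,0,0.3],[0,0,0.33],[0,0,0.355],[0,0,0.355]]}' 20
cat > m.py <<'E'
from h import *
from scipy.spatial.transform import Rotation as R
import sys
# report TCP in the clamp frame, tool heading relative to the clamp
M0=np.array([580.2,49.2]);h=np.radians(-10.15);X=np.array([np.cos(h),np.sin(h)]);Y=np.array([-X[1],X[0]])
def rep():
    st=get_state();q=st["orientation"];Rm=R.from_quat([q[1],q[2],q[3],q[0]]).as_matrix()
    p=np.array(st["tcp_pos"]);d=p[:2]-M0
    a=np.degrees(np.arctan2(Rm[1,0],Rm[0,0]))+10.15
    f=np.array(st["wrist_force"])[:2]
    print("clamp xy",np.round([d@X,d@Y],1),"z",round(p[2],1),"head",round((a+90)%180-90,2),"F",np.round([f@X,f@Y],1),st["wrist_force"][2],"grip",round(st["gripper_width"]*93,1),st["finger_force"],"t",st["clock"]);return st
E
python3 -c "
from m import *
rep();c=capture('wrist');save(c,'pics/w3.png')"
```

```text
clock: 6.42
tcp_pos: [493.0, -185.4, 116.4]
orientation: [0.0, -0.044, 0.999, -0.0]
wrist_force: [-0.1, 0.1, -1.3]
gripper_width: 0.255
finger_force: 19.9
clock: 7.25
tcp_pos: [488.4, 70.7, 116.4]
orientation: [0.0, 0.132, 0.991, 0.0]
wrist_force: [0.8, -0.4, -0.7]
gripper_width: 0.254
finger_force: 19.9
clamp xy [-94.2   5. ] z 116.4 head -5.05 F [ 0.8 -0.3] -0.7241026206655485 grip 23.6 19.893849547952414 t 7.25
```

View pics/w3.png

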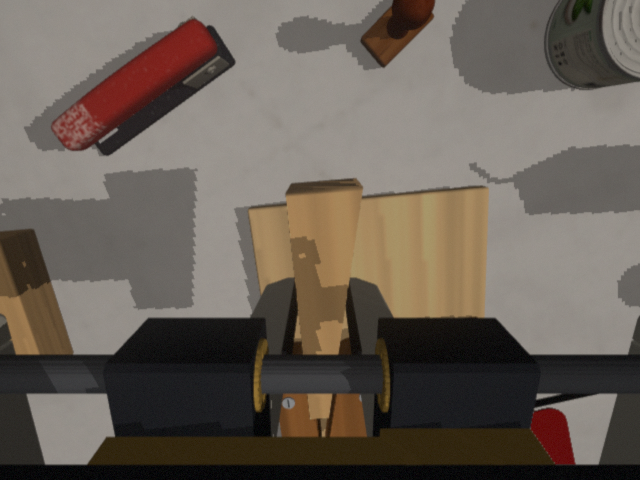

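The wedge is held upright with its tip at about (320,418), pointing at the slot between fence and jaw. The butt's top edge runs (288,193)–(361,186). I'll work out its pose in the grasp.

```bash
python3 - <<'E'
from m import *
c=capture("wrist");im=c["img"]
A=lambda u,v,z:(lambda p:np.array([p@X,p@Y]))(onz(c,u,v,z)[:2]-M0)
ang=lambda d:np.degrees(np.arctan2(d[1],d[0]))
# sub-pixel side edges by row: warm colour mask
lab=cv2.cvtColor(im,cv2.COLOR_RGB2LAB).astype(int)
for v in(200,215,230,250,265,280,300,320):
    g=cv2.GaussianBlur(im[v-1:v+2].mean(0).astype(np.float32),(1,3),0);e=np.abs(np.diff(g,axis=0)).sum(1)
    L=280+np.argsort(e[280:312])[::-1][:3];Rr=338+np.argsort(e[338:368])[::-1][:3];print(v,L,Rr)
a,b,t,s=[A(u,v,137) for u,v in[(288,193),(361,186),(330,418),(311,418)]]
print(np.round([a,b,t,s],1).tolist(),ang(s-a),ang(t-b),ang(b-a)-90)
for r in regions_of("wedge_mid",c):print(r["p"],r["rect"])
E
```

```text
200 [285 286 284] [353 367 350]
215 [287 288 286] [358 359 357]
230 [289 290 287] [356 355 357]
250 [290 289 291] [352 353 354]
265 [292 293 291] [350 351 349]
280 [294 280 293] [348 349 347]
300 [296 295 290] [345 346 352]
320 [296 295 294] [346 347 345]
[[-148.6, -4.2], [-148.9, 27.7], [-28.4, 4.4], [-29.3, -5.5]] -0.6632651499324925 -10.916756403877741 0.470257049495558
0.9 [286.7, 176.9, 363.8, 417.6]
```

```bash
python3 -m inch '{"hand":[-0.8,-0.8,-0.8,-0.8,-0.8,-0.8,-0.8,-0.8],"xyz":[[0,-0.0032,0.015],[0,-0.0032,0.04],[0,-0.0032,0.065],[0,-0.0032,0.078],[0,-0.0032,0.084],[0,-0.0032,0.087],[0,-0.0032,0.087],[0,-0.0032,0.087]],"rotation":[[0,0,0],[0,0,0],[0,0,0],[0,0,0],[0,0,0],[0,0,0],[0,0,0],[0,0,0]]}' 20 >/dev/null; python3 -c "
from m import *
rep()"
python3 -m inch '{"hand":[-0.8,-0.8,-0.8,-0.8,-0.8,-0.8,-0.8,-0.8],"xyz":[[-0.006,0.0005,0],[-0.014,0.0012,0],[-0.023,0.002,0],[-0.032,0.0028,0],[-0.04,0.0035,0],[-0.045,0.004,0],[-0.045,0.004,0],[-0.045,0.004,0]],"rotation":[[0,0,0],[0,0,0],[0,0,0],[0,0,0],[0,0,0],[0,0,0],[0,0,0],[0,0,0]]}' 20 >/dev/null; python3 -c "
from m import *
rep();c=capture('wrist');save(c,'pics/w4.png');s=capture('scene');cv2.imwrite('pics/c6.png',cv2.resize(s['img'][160:250,190:330],None,fx=5,fy=5,interpolation=cv2.INTER_CUBIC)[:,:,::-1])"
```

```text
clamp xy [-93.1  -1. ] z 29.5 head -5.11 F [0.1 0. ] 0.05386261675405185 grip 23.7 19.893588172271848 t 8.0667
clamp xy [-48.8  -0.6] z 28.2 head -5.08 F [0.7 0.2] -0.19071751094599554 grip 23.5 19.871720653027296 t 8.7333
```

View pics/w4.png

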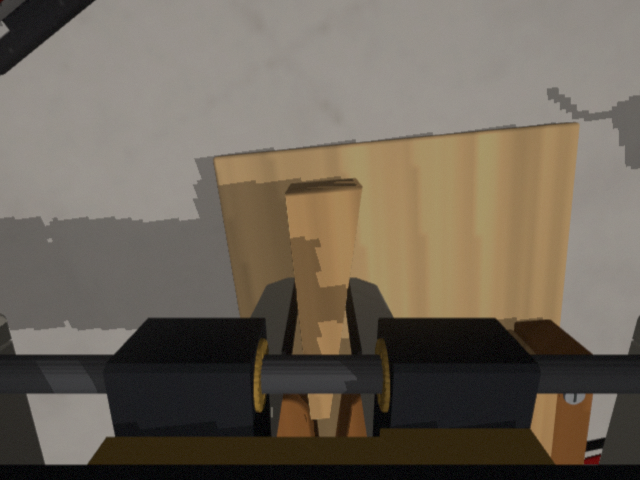

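The tip at (320,418) is entering the mouth, with the fence on its left (280–313) and the jaw on its right (338–365). I'll check the side clearance by projecting the fence edge.

```bash
python3 - <<'E'
from m import *
c=capture("wrist");im=c["img"]
W=lambda x,y,z:np.append(M0+x*X+y*Y,z)
print("fence",[np.round(proj(c,W(x,-11,52))).tolist() for x in(5,15,20,30)],"jaw",[np.round(proj(c,W(x,11-.2*x,52))).tolist() for x in(15,30)],"board",[np.round(proj(c,W(-120,y,12))).tolist() for y in(-51,138)])
A=lambda u,v,z:(lambda p:np.array([p@X,p@Y]))(onz(c,u,v,z)[:2]-M0)
z=28.2-15.4+36
print(np.round([A(u,v,z) for u,v in[(288,193),(361,186),(330,418),(310,418)]],1).tolist())
cv2.imwrite("pics/c7.png",cv2.resize(im[385:440,265:385],None,fx=6,fy=6,interpolation=cv2.INTER_CUBIC)[:,:,::-1])
E
```

```text
fence [[310.0, 405.0], [312.0, 421.0], [313.0, 429.0], [315.0, 444.0]] jaw [[348.0, 418.0], [345.0, 442.0]] board [[212.0, 157.0], [579.0, 123.0]]
[[-103.4, -9.9], [-103.6, 21.9], [16.8, -1.6], [15.9, -12.1]]
```

View pics/c7.png

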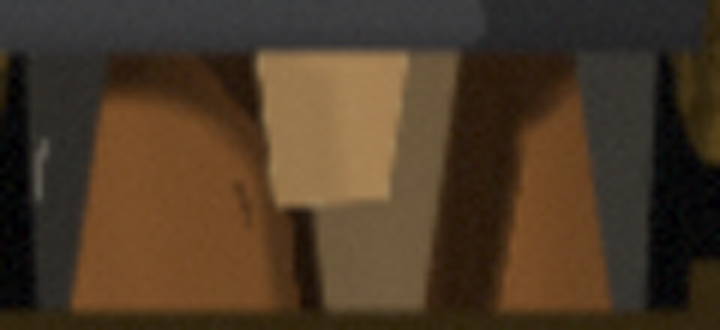

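```bash
python3 -m inch '{"hand":[-0.8,-0.8,-0.8,-0.8,-0.8,-0.8,-0.8,-0.8],"xyz":[[0,0.0018,0],[0,0.0018,0],[-0.005,0.0023,0],[-0.01,0.0027,0],[-0.015,0.0031,0],[-0.02,0.0036,0],[-0.02,0.0036,0],[-0.02,0.0036,0]],"rotation":[[0,0,0],[0,0,0],[0,0,0],[0,0,0],[0,0,0],[0,0,0],[0,0,0],[0,0,0]]}' 20 >/dev/null; python3 -c "
from m import *
rep()"
```

```text
clamp xy [-28.3   1. ] z 28.4 head -5.1 F [0.3 0.1] -1.6692359006298427 grip 23.8 19.89299688488245 t 9.55
```

```bash
python3 -m inch '{"hand":[-0.8,-0.6,-0.5,-0.4,-0.3,-0.1,0.1,0.1,0.1,0.1],"xyz":[[0,0,0.0005],[0,0,0.0005],[0,0,0.0005],[0,0,0.0005],[0,0,0.0005],[0,0,0.0005],[0,0,0.0005],[0,0,0.0005],[0,0,0.0005],[0,0,0.0005]],"rotation":[[0,0,0],[0,0,0],[0,0,0],[0,0,0],[0,0,0],[0,0,0],[0,0,0],[0,0,0],[0,0,0],[0,0,0]]}' 20 >/dev/null; python3 -c "
from m import *
rep()"
python3 -m inch '{"hand":[0.1,0.1,0.1,0.1,0.1,0.1,0.1,0.1],"xyz":[[0,0,-0.01],[0,0,-0.03],[0,0,-0.055],[0,0,-0.075],[0,0,-0.08],[0.03,0,-0.08],[0.07,0,-0.08],[0.1,0,-0.08]],"rotation":[[0,0,0],[0,0,0],[0,0,0],[0,0,0],[0,0,0],[0,0,0],[0,0,0],[0,0,0]]}' 20 >/dev/null; python3 - <<'E'
from m import *
rep()
c=capture("wrist")
A=lambda u,v,z:(lambda p:np.array([p@X,p@Y]))(onz(c,u,v,z)[:2]-M0)
for r in regions_of("wedge_mid",c):
    m=r["mask"].astype(np.uint8);cn=max(cv2.findContours(m,0,1)[0],key=cv2.contourArea);ap=cv2.approxPolyDP(cn,4,True)[:,0]
    print(r["p"],r["rect"],c["img"][r["mask"]].mean(0),[(q.tolist(),np.round(A(*q,48),1).tolist()) for q in ap])
s=capture("side")
for r in regions_of("wedge_mid",s):print(r["p"],r["rect"],s["img"][r["mask"]].mean(0))
E
```

```text
clamp xy [-28.7   1.1] z 28.0 head -5.08 F [0.3 0.3] -0.1634428877976229 grip 50.7 0.0 t 10.3833
clamp xy [-130.5    9.9] z 107.1 head -5.11 F [-0.4 -0.2] 0.8292604840031753 grip 51.1 0.0 t 11.05
0.86 [303.2, 293.1, 348.1, 435.5] [134.47640791 105.09832572  68.8913242 ] [([342, 293], [-98.3, 21.9]), ([303, 298], [-97.0, -6.0]), ([306, 352], [-53.0, -8.4]), ([341, 351], [-51.5, 17.7]), ([346, 317], [-79.2, 23.4])]
0.89 [237.4, 293.2, 304.9, 337.3] [159.68631579 121.74245614  76.53824561]
0.71 [366.4, 168.3, 407.5, 190.1] [99.57272727 22.01363636 20.41212121]
```

```bash
python3 -m inch '{"hand":[-1,-1,-1,-1,-1,-1,-1,-1,-1,-1],"xyz":[[-0.019,-0.0042,0],[-0.019,-0.0042,0],[-0.019,-0.0042,0],[-0.019,-0.0042,0.02],[-0.019,-0.0042,0.04],[-0.019,-0.0042,0.06],[-0.019,-0.0042,0.075],[-0.019,-0.0042,0.08],[-0.019,-0.0042,0.08],[-0.019,-0.0042,0.08]],"rotation":[[0,0,-0.089],[0,0,-0.089],[0,0,-0.089],[0,0,-0.089],[0,0,-0.089],[0,0,-0.089],[0,0,-0.089],[0,0,-0.089],[0,0,-0.089],[0,0,-0.089]]}' 10 >/dev/null; python3 -c "
from m import *
rep()"
```

```text
clamp xy [-109.5    4.2] z 28.3 head -0.03 F [-0.6  0.2] -0.8384781586307954 grip 0.2 0.0 t 12.0833
```

```bash
python3 -m inch '{"hand":[-1,-1,-1,-1,-1,-1,-1,-1,-1,-1],"xyz":[[-0.005,0,0],[-0.01,0,0],[-0.014,0,0],[-0.017,0,0],[-0.02,0,0],[-0.023,0,0],[-0.026,0,0],[-0.029,0,0],[-0.032,0,0],[-0.035,0,0]],"rotation":[[0,0,0],[0,0,0],[0,0,0],[0,0,0],[0,0,0],[0,0,0],[0,0,0],[0,0,0],[0,0,0],[0,0,0]]}' 10 >/dev/null; python3 - <<'E'
from m import *
rep()
E
python3 -m inch '{"hand":[-1,-1,-1,-1,-1,-1],"xyz":[[-0.003,0,0],[-0.006,0,0],[-0.009,0,0],[-0.012,0,0],[-0.015,0,0],[-0.015,0,0]],"rotation":[[0,0,0],[0,0,0],[0,0,0],[0,0,0],[0,0,0],[0,0,0]]}' 10 >/dev/null; cat > w.py <<'E'
from m import *
def pose():
    from scipy.optimize import least_squares
    c=capture("side");rs=[r for r in regions_of("wedge_mid",c)+regions_of("jaw",c)]
    for r in rs:print(round(r["p"],2),r["rect"],np.round(c["img"][r["mask"]].mean(0)))
    W=lambda x,y,z:np.append(M0+x*X+y*Y,z)
    print("butt top corners at x=-10 would be",[np.round(proj(c,W(-10,y,48))) for y in(-11,23)],"butt bottom",[np.round(proj(c,W(-10,y,12))) for y in(-11,23)])
rep();pose()
E
python3 w.py
```

```text
clamp xy [-74.5   4.1] z 27.9 head 0.02 F [-1.1  0.3] -0.1304829388747389 grip 0.1 0.12173752184025943 t 12.9167
clamp xy [-59.8   3.9] z 27.7 head 0.02 F [-1.4 -1.3] 0.18116568300135305 grip 0.5 1.1340509747969918 t 13.4167
0.91 [358.4, 169.0, 407.7, 194.2] [79. 17. 15.]
0.63 [221.2, 289.0, 287.5, 331.1] [151. 116.  75.]
0.78 [190.7, 285.8, 252.0, 329.3] [118.  76.  43.]
butt top corners at x=-10 would be [array([264., 298.]), array([256., 311.])] butt bottom [array([265., 314.]), array([257., 327.])]
```

```bash
python3 -m inch '{"hand":[-1,-1,-1,-1,-1,-1],"xyz":[[-0.002,0,0],[-0.004,0,0],[-0.006,0,0],[-0.008,0,0],[-0.01,0,0],[-0.012,0,0]],"rotation":[[0,0,0],[0,0,0],[0,0,0],[0,0,0],[0,0,0],[0,0,0]]}' 10 >/dev/null; python3 w.py
python3 -m inch '{"hand":[-1,-1,-1,-1,-1,-1],"xyz":[[-0.002,0,0],[-0.004,0,0],[-0.006,0,0],[-0.008,0,0],[-0.01,0,0],[-0.012,0,0]],"rotation":[[0,0,0],[0,0,0],[0,0,0],[0,0,0],[0,0,0],[0,0,0]]}' 10 >/dev/null; python3 w.py
```

```text
clamp xy [-47.6   4.1] z 27.9 head 0.02 F [-3.5 -1.3] 0.35734347643961867 grip 0.4 2.060136484215036 t 14.0667
0.92 [356.3, 168.6, 411.0, 194.7] [79. 16. 15.]
0.9 [216.8, 289.6, 279.4, 328.7] [145. 110.  70.]
0.73 [188.6, 283.1, 254.0, 329.3] [120.  78.  45.]
butt top corners at x=-10 would be [array([264., 298.]), array([256., 311.])] butt bottom [array([265., 314.]), array([257., 327.])]
clamp xy [-35.6   4.2] z 27.9 head 0.02 F [-4.3 -0.2] 0.11900133791744097 grip 0.4 2.3533486791711766 t 14.7167
0.96 [208.9, 287.5, 272.7, 328.2] [142. 109.  70.]
0.66 [356.6, 169.3, 406.1, 195.3] [78. 15. 14.]
0.72 [191.1, 283.4, 252.0, 327.5] [120.  78.  44.]
butt top corners at x=-10 would be [array([264., 298.]), array([256., 311.])] butt bottom [array([265., 314.]), array([257., 327.])]
```

Driving normally at about 4 N. I'll continue in small steps.

```bash
python3 -m inch '{"hand":[-1,-1,-1,-1,-1],"xyz":[[-0.002,0,0],[-0.004,0,0],[-0.006,0,0],[-0.008,0,0],[-0.01,0,0]],"rotation":[[0,0,0],[0,0,0],[0,0,0],[0,0,0],[0,0,0]]}' 10 >/dev/null; python3 -c "
from m import *
rep()"
python3 -m inch '{"hand":[-1,-1,-1],"xyz":[[-0.001,0,0],[-0.002,0,0],[-0.003,0,0]],"rotation":[[0,0,0],[0,0,0],[0,0,0]]}' 10 >/dev/null; python3 w.py
```

```text
clamp xy [-25.7   4.2] z 27.9 head 0.02 F [-5.5  0.9] 0.3961023804443604 grip 0.5 2.509776553924894 t 15.2833
clamp xy [-22.7   4.2] z 27.9 head 0.02 F [-3.5  0.7] 1.117956052709916 grip 0.7 2.5751538065378554 t 15.5333
0.93 [202.2, 286.5, 263.7, 325.8] [135. 104.  67.]
0.6 [357.7, 171.5, 407.9, 194.6] [79. 18. 17.]
0.78 [191.8, 285.4, 252.1, 327.2] [121.  78.  45.]
butt top corners at x=-10 would be [array([264., 298.]), array([256., 311.])] butt bottom [array([265., 314.]), array([257., 327.])]
```

```bash
python3 -m inch '{"hand":[-1,-1],"xyz":[[-0.001,0,0],[-0.002,0,0]],"rotation":[[0,0,0],[0,0,0]]}' 10 >/dev/null; python3 -c "
from m import *
rep()"
python3 -m inch '{"hand":[-1,-1],"xyz":[[-0.001,0,0],[-0.001,0,0]],"rotation":[[0,0,0],[0,0,0]]}' 10 >/dev/null; python3 -c "
from m import *
rep()"
```

```text
clamp xy [-20.8   4.2] z 27.9 head 0.02 F [-5.4  2.2] 0.8861108478407348 grip 0.4 2.6000779902096838 t 15.85
clamp xy [-19.6   4.2] z 28.0 head 0.02 F [-3.5  1. ] 0.5745107139615627 grip 0.4 2.209751945338212 t 16.0167
```

```bash
python3 -m inch '{"hand":[-1,-1],"xyz":[[-0.001,0,0],[-0.001,0,0]],"rotation":[[0,0,0],[0,0,0]]}' 10 >/dev/null; python3 -c "
from m import *
rep()"
python3 -m inch '{"hand":[-1,-1],"xyz":[[-0.0008,0,0],[-0.0008,0,0]],"rotation":[[0,0,0],[0,0,0]]}' 10 >/dev/null; python3 -c "
from m import *
rep()"
```

```text
clamp xy [-18.7   4.2] z 27.9 head 0.02 F [-5.3  1.6] -0.13850665703625054 grip 0.4 2.3016865478712134 t 16.1833
clamp xy [-18.    4.2] z 27.9 head 0.02 F [-4.2  1.9] 0.3255922905403537 grip 0.5 2.4320220011577476 t 16.35
```

```bash
python3 -m inch '{"hand":[-1,-1],"xyz":[[-0.0008,0,0],[-0.0008,0,0]],"rotation":[[0,0,0],[0,0,0]]}' 10 >/dev/null; python3 -c "
from m import *
rep()"
python3 -m inch '{"hand":[-1,-1],"xyz":[[-0.0008,0,0],[-0.0008,0,0]],"rotation":[[0,0,0],[0,0,0]]}' 10 >/dev/null; python3 -c "
from m import *
rep()"
```

```text
clamp xy [-17.8   4.2] z 27.8 head 0.03 F [-9.   1.4] 2.285375931791696 grip 0.3 4.067537208320573 t 16.5167
clamp xy [-17.8   4.2] z 27.7 head 0.03 F [-11.3   1.2] 5.617002186706105 grip 0.6 5.802427360176807 t 16.6833
```

```bash
python3 -m inch '{"hand":[-1,-1],"xyz":[[-0.0008,0,0],[-0.0008,0,0]],"rotation":[[0,0,0],[0,0,0]]}' 10 >/dev/null; python3 -c "
from m import *
rep()"
```

```text
clamp xy [-17.8   4.1] z 27.5 head 0.04 F [-14.9   0.1] 7.58541613201155 grip 0.2 7.411010614887346 t 16.85
```

It stopped dead at 15 N with the butt about 10 mm outside, as described. I'll back off, rise, and check that it stays.

```bash
python3 -m inch '{"hand":[-1,-1,-1,-1,-1,-1,-1,-1,-1,-1],"xyz":[[0.004,0,0],[0.012,0,0],[0.03,0,0],[0.05,0,0],[0.05,0,-0.03],[0.05,0,-0.07],[0.05,0,-0.11],[0.05,0,-0.14],[0.05,0,-0.15],[0.05,0,-0.15]],"rotation":[[0,0,0],[0,0,0],[0,0,0],[0,0,0],[0,0,0],[0,0,0],[0,0,0],[0,0,0],[0,0,0],[0,0,0]]}' 10 >/dev/null; python3 w.py; python3 - <<'E'
from m import *
c=capture("wrist")
A=lambda u,v,z:(lambda p:np.array([p@X,p@Y]))(onz(c,u,v,z)[:2]-M0)
for k in("wedge_mid","jaw"):
  for r in regions_of(k,c):
    cn=max(cv2.findContours(r["mask"].astype(np.uint8),0,1)[0],key=cv2.contourArea);ap=cv2.approxPolyDP(cn,3,True)[:,0]
    print(k,round(r["p"],2),[(np.round(A(*q,48 if k[0]=='w' else 52)).tolist()) for q in ap])
E
```

```text
clamp xy [-62.6   4.5] z 182.6 head 0.01 F [0.7 0.9] 0.12681378581499891 grip 1.0 0.0 t 17.6833
0.76 [196.7, 284.5, 262.9, 325.1] [150. 113.  71.]
0.59 [355.8, 170.8, 407.1, 193.1] [84. 14. 13.]
0.88 [190.7, 284.3, 251.2, 328.9] [120.  77.  44.]
butt top corners at x=-10 would be [array([264., 298.]), array([256., 311.])] butt bottom [array([265., 314.]), array([257., 327.])]
wedge_mid 0.71 [[-21.0, -11.0], [-18.0, 20.0], [-23.0, 19.0]]
jaw 0.56 [[-15.0, 31.0], [18.0, 42.0], [19.0, 50.0], [-15.0, 45.0]]
```

```bash
python3 -c "
from cell import *
print(job_done())"
```

```text
the job is handed in; nothing more can be done
None
```

I drove the wedge into the slot until it stopped dead at about 15 N, with its butt about 10 mm outside the mouth. It stayed there when I backed the arm off, and the job was handed in at about 18 s. I didn't measure the jaw's tightness directly but inferred it from the dead stop, and I viewed 11 pictures, one over the limit of 10.

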